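# Seat a vial stopper with the folding-crank stopper press

## Task

The glass vial in the stopper press has its grey stopper only started. Fold the red crank handle on the press's handwheel up until it stands fully upright, then wind the wheel clockwise (seen from above) with it until you feel the stopper bottom firmly home in the vial, without overloading the glass. Then wind back until the press pad has come off the stopper, leave the vial standing in its nest, let go, and leave the other things on the bench alone.

Things in the scene. Friction and masses are not known exactly. Their poses are not given: they have to be found in the camera images.
- press: blue-grey bench stopper press, fixed to the bench, 186 mm high to its wheel's upper face; origin at the bench top on the upright axis of wheel, pad, nest and vial; x points to the column, behind the axis. Below the head hangs the cream-faced press pad, 30 mm across, which a hidden screw moves straight down onto the stopper. Its height over the stopper differs each time: contact must be felt
- wheel_hub (a point): centre of the upper face of the black disc handwheel (128 mm across, 10 mm thick) that lies level on top of the press; it is on the wheel's upright axis and does not move
- wheel (a joint): turn of the handwheel, rad; grows as it is wound clockwise seen from above; each radian lowers the pad by 4 mm. It starts between 0 and 1.5, ends at 9 and stays where left. At the upright handle it takes 1.5 N to turn it free, and 0.09 N more for each N at the pad; at rest the 1.5 N can hide as much of the load, either way
- handle (a joint): fold of the red crank handle, rad: 0 = folded down, lying level above the wheel; 1.57 = straight up, against its stop; it starts between 0 and 0.2. Its hinge is stiff (0.12 N m, about 3 N at the middle of the grip) and holds it wherever it is left
- handle_hinge (a point): point on the fold hinge of the crank handle, near the wheel's rim, 46 mm from the wheel's axis and 15 mm above the wheel's upper face; the hinge axis is level and square to the wheel's radius, and goes round with the wheel. Folded, the handle lies along the wheel's diameter, pointing from the hinge inward across the centre
- handle_grip (a point): middle of the handle's red grip, on its centre line, 40 mm from the hinge point. The grip is a barrel 16 mm thick, 13 to 64 mm from the hinge, and revolves freely on its pin, so it may be held fast without turning the hand while winding. Folded, its centre line is 15 mm and its underside 7 mm above the wheel's face, which is bare and flat on both sides of it
- vial: clear glass vial with a cream powder cake, 30 mm across, 55 mm high to its lip, standing loose in the round aluminium nest under the pad; origin at the centre of its underside, z up along its axis. Its stopper is firmly home at 50 N from the pad (6 N at the handle while winding); the glass may break at 130 N (12.5 N at the handle). Aim at 8 N at the handle
- stopper: grey stopper of that vial, flange 19 mm across, 3.5 mm thick; origin at the centre of the flange's underside, 61 mm above the vial's origin at the start, 55 mm when home on the lip. It slides in under a steady 30 N from the pad, felt at the handle as about 4 N while winding. Once it bottoms the load rises steeply, by 0.3 N at the handle per 0.01 rad. It stays where it is left
- cup_empty: clear plastic sample cup, 79 mm across and 87 mm high, among others left of the press; origin at the centre of its underside; to be left alone
- vial_4: small brown sample vial with a red cap, 23 mm across and 56 mm high, left of the press; origin at the centre of its underside; to be left alone
- dropper: brown dropper bottle with a black top, 33 mm across and 102 mm high, standing on the bench to the right; origin at the centre of its underside; to be left alone

How it is judged:
By the outcome, as a careful person would: the job done as asked, in the order asked, and still so for the second after the job is handed in, with the robot touching nothing.
It also fails if it takes over 72 s, if anything falls off the work surface, if the arm or the gripper's body presses on something with over 40 N, if the wrist force passes 120 N, or if a joint passes its speed limit or range.

## Robot

A 6-joint arm with a two-finger parallel gripper is mounted at the origin on a cart in front of the work surface, level with it; the furniture and walls round the work are solid. World frame = base frame: x ahead of the robot, y to its left, z up, the work surface at z = 0. Lengths are in m, angles in degrees, forces in N, time in s.
With the tool pointing down it reaches from about 0.4 to 0.825 m from the base axis. Payload 7 kg.
Tool frame: the origin (TCP) lies on the centre line of the jaws, within the pads' length; the fingertips stand 14 mm ahead of it and the grasp point (between the pads) lies 5 mm behind it; z points along the fingers, y is the line along which they close (so a half turn about z gives the same grasp; the last joint's range is limited). The gripper opens to 88 mm and grips with 3 to 60 N. Pads are 19 mm wide; open, the fingers measure 130 mm over their backs; the gripper's body (78 mm by 193 mm) begins 47 mm behind the grasp point.
Start: joints at [-50.816, 20.546, 0.682, 0, -70.136, -16.507], TCP at [0.26, -0.623, 0.241] pointing down, gripper open.
Joint ranges: [-176.03, 176.03], [-82.01, 121.73], [-58.28, 71.71], [-173.87, 95.51], [-174.79, -0.11], [-173.66, 173.66]. Speed limits (degrees/s): [136.94, 136.94, 172.46, 180, 180, 180].

## Interface

Orientations are given as [roll, pitch, yaw] about the fixed x, y, z axes, in that order (R = Rz(yaw) Ry(pitch) Rx(roll)).
In Python, from plant import r gives the robot as it stands.
- The arm moves only by the tool send_rows, never from a script. Its argument "steps" is a list of rows, each an object with "dp": the shift along the tool's x, y, z in mm, a list of three; "roll": the turn about the tool's z in rad; "jaw": the opening in per cent of the stroke, from 0 (shut) to 100 (fully open). In form: [{"dp": [tx, ty, tz], "roll": roll, "jaw": jaw}, ...]. A call has 1 to 5 rows; each row is the pose to reach, as a shift and turn from the pose commanded when the call began, along the tool's axes at that moment; what a row does not reach only later rows make up. A row lasts 1/8 s, in which the tool goes at most 62.5 mm and 10.7 degrees, less where a joint would pass 70% of its speed; a pose out of reach is approached as far as the arm can. A call with a gripper value outside its range is refused whole. The fingers move at their own pace and stop on an object; "newtons" is the grip in N (left out, the last holds). Time passes only in rows, so rows that repeat a pose let the fingers close. It gives the time, the measured TCP pose, the force, the opening and the grip force at its end, in the units of the state.
- r.get_state(): the state, without advancing time (a new reading comes with each control period).
- r.capture(name): name is "scene" or "top" or "wrist"; returns a dict with "image" (400x640x3 uint8, blue, green, red), "K" (3x3 intrinsics, pixels), "rvec" (rotation vector, rad) and "tvec" (3), from world to camera coordinates, as OpenCV has them. Camera axes: x right, y down, z forward; pixel columns grow to the right and rows downward; lengths in m; the calibration is good to about 2 mm. The wrist camera is an equidistant fisheye: a pixel r from the principal point sees the ray r / f radians off the axis. A picture is of the moment at which its call begins. There is no depth.
- r.close_job(): hands the job in; it is judged then, once.
The state is a dict: "time_s": time; "joints": joint angles; "qd": joint speeds; "joint_torque": joint torques, N m; "tcp_pos": TCP position; "eef_rot": TCP orientation; "contact_force": force on the tool from outside, world axes, zero at the start; "moment": the same for the moment, N m; "gripper_width": finger opening in m; "gripper_force": force on a finger pad.
Only numpy, scipy, OpenCV 4.12 (cv2) and the standard library are available. Lean on these libraries where they do the work, as an engineer would, in place of code of your own. Each camera call takes 0.05 s, during which the arm holds its last target. There are 200 camera calls.

## Working session

There is one attempt and no reset: what is moved stays moved. The work goes in short steps, Python scripts to look and compute and a tool call to move; the robot and the scene stay as the last step left them, time stands still between calls to the robot, and variables do not carry over. Pictures are saved under pics/ and viewed, at most 10 in all, crops included, and the job is handed in when it is done.

Besides the shell and the picture viewer there is one more tool, called after "Call:" as name(argument=value, ...), one argument or row to a line, values as JSON. send_rows: Moves the arm, as the interface text tells. Its arguments: {"type":"object","properties":{"steps":{"type":"array","items":{"type":"object","properties":{"dp":{"type":"array","items":{"type":"number"}},"roll":{"type":"number"},"jaw":{"type":"number"}}}},"newtons":{"type":"number"}},"required":["steps"]}

```bash
ls; mkdir -p pics; python3 - <<'E'
from plant import r
import cv2, numpy as np, pickle
s=r.get_state(); print(s)
d={}
for n in ("scene","top","wrist"):
    c=r.capture(n); d[n]=c; cv2.imwrite(f"pics/{n}0.png",c["image"])
    R=cv2.Rodrigues(np.array(c["rvec"]))[0]; print(n,-R.T@np.array(c["tvec"]).ravel(),R[2],c["K"][0][0])
pickle.dump(d,open("c0.pkl","wb"))
cv2.imwrite("pics/st0.png",cv2.resize(np.vstack([d["scene"]["image"],d["top"]["image"]]),(480,600)))
E
```

```text
pics
{'time_s': 0.0, 'joints': array([-5.08158306e+01,  2.05909613e+01,  6.35474809e-01, -2.05567832e-02,
       -7.01355993e+01, -1.65078857e+01]), 'qd': array([ 0.03670391, -0.08352125,  0.13034235, -0.00631998, -0.07714265,
        0.04959542]), 'joint_torque': array([ 2.75791681e-03, -5.82715380e+01,  2.93055975e+01,  6.99669912e+00,
        7.02558857e-03, -1.46841026e-04]), 'tcp_pos': array([ 0.26004843, -0.62240616,  0.23963956]), 'eef_rot': array([ 1.79907177e+02, -7.35604887e-03, -1.57330711e+02]), 'contact_force': array([-0.87199243,  0.01489853,  0.24605962]), 'moment': array([ 0.02397296, -0.02213544,  0.08472175]), 'gripper_force': 0.0, 'gripper_width': 0.08787572258449163}
scene [0.16722047 0.4751324  0.77737503] [ 0.3679164  -0.57007316 -0.73461154] 365.0719077642211
top [ 0.2614488  -0.03528473  1.26308453] [ 0.21374759  0.00417184 -0.97688002] 397.9746760378646
wrist [ 0.18859365 -0.65117348  0.38374269] [ 0.26333092  0.11057414 -0.95834763] 309.70691628693146
```

View pics/scene0.png

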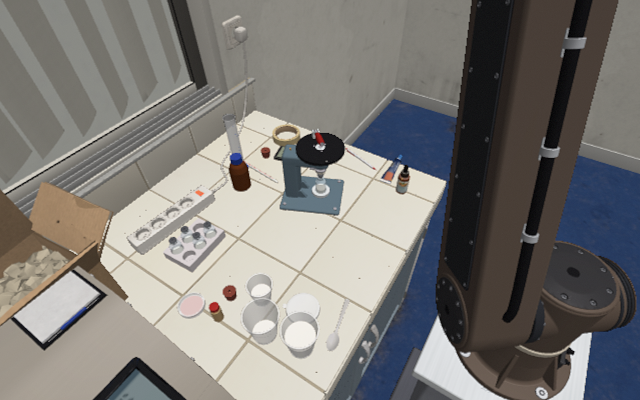

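View pics/top0.png

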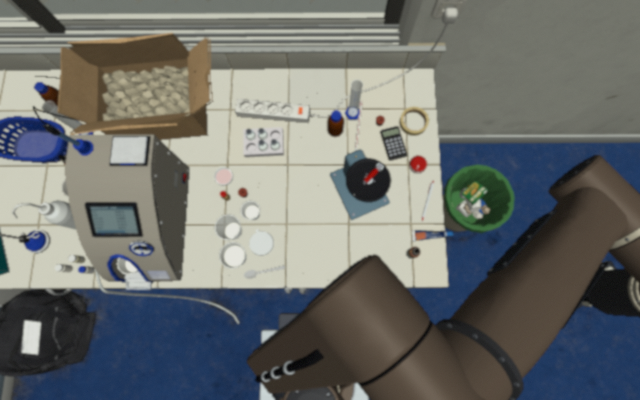

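The scene view shows the press with its black wheel at about (320,148). In the top view the wheel is at (368,180) and the red grip at (373,175). Next I'll measure the wheel by casting rays onto z = 0.186.

```bash
cat > h.py <<'E'
import cv2, numpy as np, pickle
def cam(c):
    R=cv2.Rodrigues(np.array(c["rvec"],float))[0]; t=np.array(c["tvec"],float).ravel()
    return R,t,np.array(c["K"],float)
def ray(c,uv,fish=False):
    R,t,K=cam(c); x=np.linalg.solve(K,[uv[0],uv[1],1.])
    if fish:
        th=np.hypot(x[0],x[1]); s=np.sin(th)/max(th,1e-9); x=np.array([x[0]*s,x[1]*s,np.cos(th)])
    d=R.T@x; return -R.T@t,d/np.linalg.norm(d)
def onz(c,uv,z,fish=False):
    o,d=ray(c,uv,fish); return o+d*(z-o[2])/d[2]
def red(img,roi):
    b,g,rr=[img[...,i].astype(int) for i in range(3)]
    m=((rr>110)&(rr>2*g)&(rr>2*b)).astype(np.uint8); k=np.zeros_like(m); u0,v0,u1,v1=roi; k[v0:v1,u0:u1]=1
    return m*k
def black(img,roi):
    m=(img.max(2)<60).astype(np.uint8); k=np.zeros_like(m); u0,v0,u1,v1=roi; k[v0:v1,u0:u1]=1
    return m*k
E
python3 - <<'E'
from h import *
d=pickle.load(open("c0.pkl","rb"))
for n,roi in (("top",(335,150,400,210)),("scene",(285,120,355,172))):
    c=d[n]; im=c["image"]
    m=black(im,roi)|red(im,roi)
    cs=max(cv2.findContours(m,0,1)[0],key=cv2.contourArea)
    hull=cv2.convexHull(cs)
    P=np.array([onz(c,p[0],.184)[:2] for p in hull]); (cc,rad)=cv2.minEnclosingCircle(P.astype(np.float32))
    print(n,"wheel",cc,rad, np.linalg.norm(P-np.array(cc),axis=1).round(3))
    mr=red(im,roi); ys,xs=np.nonzero(mr)
    Q=np.array([onz(c,(x,y),.201)[:2] for x,y in zip(xs,ys)]); q=Q.mean(0); w,v=np.linalg.eigh(np.cov((Q-q).T))
    print("red",len(xs),q,np.sqrt(w),v[:,1],xs.mean(),ys.mean())
    for z in (.201,): print([ (np.round((Q-q)@v[:,1],3)).min(),((Q-q)@v[:,1]).max()])
a=cv2.resize(d["top"]["image"][140:220,320:420],None,fx=5,fy=5,interpolation=cv2.INTER_CUBIC)
b=cv2.resize(d["scene"]["image"][115:215,275:375],(400,400),interpolation=cv2.INTER_CUBIC)
o=np.zeros((400,800,3),np.uint8);o[:,:400]=cv2.resize(a,(400,320)).copy().shape[0]==0 or 0
o[:320,:400]=cv2.resize(a,(400,320)); o[:,400:]=b; cv2.imwrite("pics/crop1.png",o)
E
```

```text
top wheel (0.5735785961151123, -0.14675621688365936) 0.0694882944226265 [0.059 0.061 0.063 0.065 0.068 0.069 0.069 0.069 0.069 0.068 0.069 0.069
 0.068 0.068 0.066 0.062 0.061 0.06  0.056 0.054 0.053 0.061 0.064 0.069
 0.069 0.059]
red 72 [ 0.58014613 -0.16383003] [0.00366214 0.01289963] [-0.69948617  0.71464614] 371.0 174.79166666666666
[np.float64(-0.022), np.float64(0.02273856105309961)]
scene wheel (0.5680199861526489, -0.1518099457025528) 0.06865864247083664 [0.069 0.067 0.065 0.064 0.063 0.061 0.061 0.063 0.064 0.067 0.069 0.069
 0.068 0.068 0.069 0.067 0.066 0.064 0.064 0.066 0.067 0.067 0.067 0.068
 0.068 0.067]
red 47 [ 0.58244839 -0.16956793] [0.00369538 0.01177905] [-0.76173552  0.64788811] 319.3191489361702 137.63829787234042
[np.float64(-0.022), np.float64(0.020400580558127338)]
```

View pics/crop1.png

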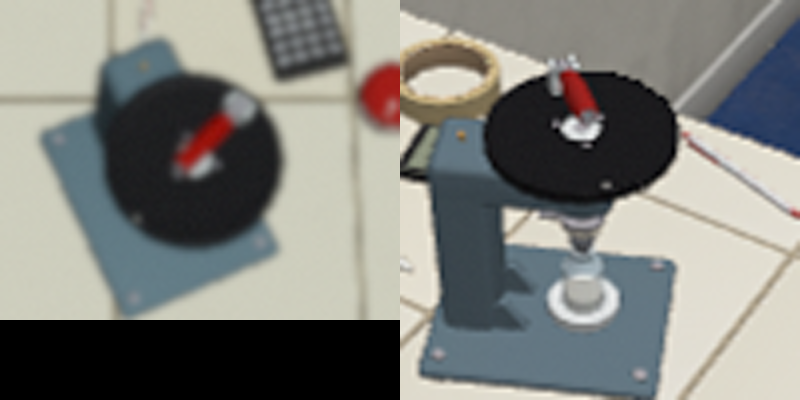

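The crop shows the silver hinge at the upper right of the wheel, towards +x and −y, with the grip pointing inward. I'll move above it with the closing line square to the handle (yaw 135°).

Call:
send_rows(
  steps=[
    {"dp": [-40,26,-20],"roll": 0.1,"jaw": 60},
    {"dp": [-90,58,-40],"roll": 0.25,"jaw": 60},
    {"dp": [-140,90,-60],"roll": 0.4,"jaw": 60},
    {"dp": [-190,121,-80],"roll": 0.55,"jaw": 60},
    {"dp": [-240,153,-100],"roll": 0.7,"jaw": 60},
  ],
  newtons=25,
)

```text
time_s: 0.78
tcp_pos: [0.4233, -0.3875, 0.3411]
eef_rot: [180.0, -0.0, 162.3]
contact_force: [0.2, -0.4, 0.8]
gripper_width: 0.0529
gripper_force: 0.0
```

```bash
cat >> h.py <<'E'
def togo(s,target,yaw):
    from scipy.spatial.transform import Rotation as Ro
    R=Ro.from_euler("xyz",s["eef_rot"],degrees=True).as_matrix()
    d=R.T@(np.array(target)-s["tcp_pos"])*1000
    ro=-np.radians((yaw-s["eef_rot"][2]+180)%360-180)
    return d.round(1),round(ro,3)
E
python3 - <<'E'
from plant import r
from h import *
print(togo(r.get_state(),[.58,-.16,.34],135))
E
```

```text
(array([-80.1, 264.3,   1.1]), np.float64(0.476))
```

Call:
send_rows(
  steps=[
    {"dp": [-17,55,0],"roll": 0.12,"jaw": 60},
    {"dp": [-34,112,0],"roll": 0.25,"jaw": 60},
    {"dp": [-52,170,0],"roll": 0.38,"jaw": 60},
    {"dp": [-70,230,0],"roll": 0.476,"jaw": 60},
    {"dp": [-80,264,0],"roll": 0.476,"jaw": 60},
  ],
)

```text
time_s: 1.4
tcp_pos: [0.5791, -0.1587, 0.3401]
eef_rot: [-180.0, -0.0, 135.3]
contact_force: [-0.3, -1.0, 0.0]
gripper_width: 0.0523
gripper_force: 0.0
```

```bash
python3 - <<'E'
from plant import r
from h import *
c=r.capture("wrist"); s=r.get_state(); print(s["tcp_pos"],s["eef_rot"],s["contact_force"],s["joints"])
pickle.dump(c,open("c1.pkl","wb")); cv2.imwrite("pics/w1.png",c["image"])
E
```

```text
[ 0.5807709  -0.1566061   0.33952682] [ 1.79988278e+02 -4.98795572e-02  1.35442700e+02] [2.04505007 1.48420779 0.16188118] [ 3.47440455e+00  1.09984500e+01  3.54172538e-01 -4.57076805e-02
 -7.93803659e+01 -1.38023276e+02]
```

View pics/w1.png

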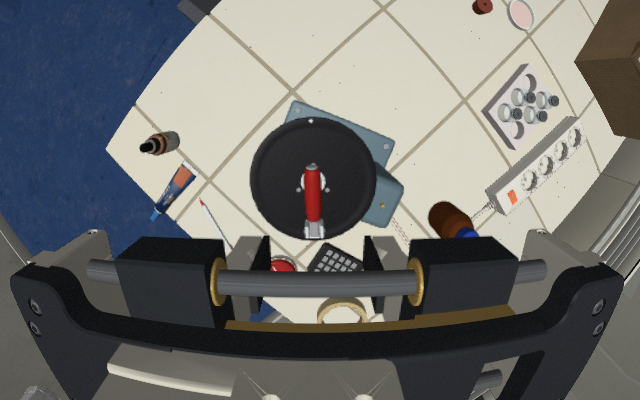

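The wrist view shows the wheel centred near (313,180), the red grip running from (313,168) to (313,220), and the hinge at (315,230). The jaws are in line with the handle. Next I'll measure these points.

```bash
python3 - <<'E'
from h import *
c=pickle.load(open("c1.pkl","rb")); im=c["image"]
roi=(235,100,390,245)
m=(im.max(2)<70).astype(np.uint8)|red(im,roi)
k=np.zeros_like(m);k[110:236,240:385]=1; m*=k
m=cv2.morphologyEx(m,cv2.MORPH_OPEN,np.ones((5,5),np.uint8))
cs=max(cv2.findContours(m,0,1)[0],key=cv2.contourArea); hull=cv2.convexHull(cs)[:,0].astype(float)
hull=hull[hull[:,1]<225]
from scipy.optimize import least_squares
for z in (.186,.176):
    P=np.array([onz(c,p,z,True)[:2] for p in hull])
    f=least_squares(lambda q:np.hypot(*(P-q[:2]).T)-q[2],[.57,-.15,.064],loss="soft_l1",f_scale=.001)
    print(z,f.x,np.abs(f.fun).max(),len(P))
o=onz(c,(320,200),.186,True)
mr=red(im,(290,150,335,235)); ys,xs=np.nonzero(mr); print(xs.min(),xs.max(),ys.min(),ys.max())
for y in range(ys.min(),ys.max()+1,8):
    x=xs[ys==y]; print(y,x.min(),x.max(), onz(c,((x.min()+x.max())/2,y),.203,True).round(4))
print("silver"); 
for z in (.201,.21):
    print(onz(c,(315,230),z,True))
from plant import r
b=pickle.load(open("c0.pkl","rb"))
E
```

```text
0.186 [ 0.5711528  -0.15479203  0.06323904] 0.008465669202500498 27
0.176 [ 0.57272759 -0.15653873  0.06535596] 0.00876010443147697 27
304 318 170 221
170 305 305 [ 0.5557 -0.1496  0.203 ]
178 304 318 [ 0.565 -0.151  0.203]
186 305 318 [ 0.5708 -0.1561  0.203 ]
194 305 318 [ 0.5763 -0.1616  0.203 ]
202 306 318 [ 0.5822 -0.1668  0.203 ]
210 306 318 [ 0.5879 -0.1725  0.203 ]
218 308 318 [ 0.5943 -0.1775  0.203 ]
silver
[ 0.6051381  -0.18554098  0.201     ]
[ 0.60256017 -0.18291166  0.21      ]
```

```bash
python3 - <<'E'
from h import *
c=pickle.load(open("c1.pkl","rb"))
cv2.imwrite("pics/w1c.png",cv2.resize(c["image"][105:245,235:395],None,fx=4,fy=4,interpolation=cv2.INTER_CUBIC))
E
```

```text
(no output)
```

View pics/w1c.png

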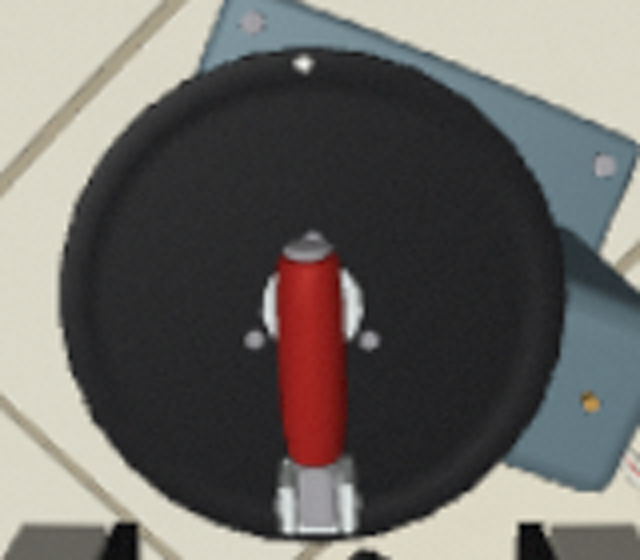

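```bash
python3 - <<'E'
from h import *
c=pickle.load(open("c1.pkl","rb"))
f=lambda x,y,z:onz(c,(235+x/4-.4,105+y/4-.4),z,True)[:2].round(4)
print("hub",f(313,305,.188)); print("dot",f(303,63,.186)); print("dots",f(255,341,.187),f(370,341,.187))
print("L,R",f(60,300,.184),f(565,300,.184),"T,B",f(310,48,.184),f(315,540,.184))
print("tip",f(312,245,.205),"redend",f(315,466,.203),"hinge lugs",f(287,500,.203),f(345,500,.203))
E
```

```text
hub [ 0.5705 -0.1543]
dot [ 0.5269 -0.1145]
dots [ 0.567  -0.1712] [ 0.5871 -0.1509]
L,R [ 0.5251 -0.1993] [ 0.6145 -0.1089] T,B [ 0.5255 -0.1108] [ 0.6166 -0.1995]
tip [ 0.5576 -0.1416] redend [ 0.5968 -0.1795] hinge lugs [ 0.5983 -0.1907] [ 0.6083 -0.1806]
```

```bash
python3 - <<'E'
from plant import r
from h import *
s=r.get_state(); print(s["contact_force"]); print(togo(s,[.572,-.156,.205],136.3))
E
```

```text
[2.04505007 1.48420779 0.16188118]
(array([  6.6,  -5.7, 134.5]), np.float64(-0.015))
```

Call:
send_rows(
  steps=[
    {"dp": [4,-2,30],"roll": -0.015,"jaw": 60},
    {"dp": [6,-3,60],"roll": -0.015,"jaw": 60},
    {"dp": [6,-3,60],"roll": -0.015,"jaw": 60},
    {"dp": [6,-3,60],"roll": -0.015,"jaw": 60},
    {"dp": [6,-3,60],"roll": -0.015,"jaw": 60},
  ],
)

```text
time_s: 2.08
tcp_pos: [0.5723, -0.1594, 0.282]
eef_rot: [179.9, 0.1, 136.2]
contact_force: [0.1, -0.5, -0.3]
gripper_width: 0.0523
gripper_force: 0.0
```

```bash
python3 - <<'E'
from plant import r
from h import *
c=r.capture("wrist"); s=r.get_state(); print(s["tcp_pos"],s["eef_rot"],s["contact_force"]); print(togo(s,[.572,-.156,.205],136.3))
pickle.dump(c,open("c2.pkl","wb")); 
cv2.imwrite("pics/w2.png",c["image"][60:340,160:480])
E
```

```text
[ 0.57220386 -0.15938097  0.28180108] [1.79925279e+02 8.64143269e-02 1.36150187e+02] [-0.84322598 -0.0666093   0.84365525]
(array([ 2.6,  2.2, 76.8]), np.float64(-0.003))
```

View pics/w2.png

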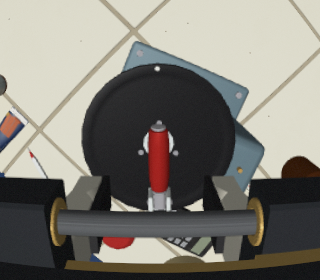

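The crop shows the wheel spanning x 82–235 and y 64–211, with the handle vertical at x≈159 between the jaws. I'll measure the hub again now that the arm has settled.

```bash
python3 - <<'E'
from h import *
c=pickle.load(open("c2.pkl","rb")); im=c["image"]
m=(im.max(2)<75).astype(np.uint8); 
g=lambda x,y,z:onz(c,(x,y),z,True)[:2].round(4)
for row in (185,190,195,200):
    l=[x for x in range(225,420) if m[row,x]]; print(row,l[0],l[-1],g(l[0],row,.184),g(l[-1],row,.184))
# circle fit from edge points of rows 128..205
P=[]
for row in range(132,215,4):
    l=[x for x in range(225,420) if m[row,x]]; P+= [g(l[0]-.5,row,.183),g(l[-1]+.5,row,.183)]
P=np.array(P)
from scipy.optimize import least_squares
f=least_squares(lambda q:np.hypot(*(P-q[:2]).T)-q[2],[.57,-.155,.064],loss="soft_l1",f_scale=.001); print("circle",f.x,np.abs(f.fun).max())
print("dot",g(316.5,128.8,.186),"dots",g(301,213,.187),g(336,213,.187))
mr=red(im,(295,170,345,265)); ys,xs=np.nonzero(mr)
for y in range(ys.min()+4,ys.max(),14):
    x=xs[ys==y]; print(y,x.min(),x.max(),g((x.min()+x.max())/2,y,.203))
E
```

```text
185 243 400 [ 0.5179 -0.1896] [ 0.6073 -0.0963]
190 243 405 [ 0.5208 -0.1927] [ 0.6136 -0.0959]
195 243 411 [ 0.5237 -0.1959] [ 0.6206 -0.0948]
200 242 415 [ 0.526  -0.1997] [ 0.6265 -0.0949]
circle [ 0.57251587 -0.15563787  0.06455546] 0.01746236086993204
dot [ 0.5272 -0.1149] dots [ 0.5675 -0.1712] [ 0.5873 -0.1505]
195 309 326 [ 0.5625 -0.1477]
209 309 326 [ 0.5704 -0.1554]
223 309 326 [ 0.5786 -0.1633]
237 310 326 [ 0.5874 -0.1711]
```

Call:
send_rows(
  steps=[
    {"dp": [1.5,1.5,25],"roll": 0,"jaw": 60},
    {"dp": [2.5,2,50],"roll": 0,"jaw": 60},
    {"dp": [2.5,2,70],"roll": 0,"jaw": 60},
    {"dp": [2.5,2,77],"roll": 0,"jaw": 60},
    {"dp": [2.5,2,77],"roll": 0,"jaw": 60},
  ],
)

```text
time_s: 2.75
tcp_pos: [0.5715, -0.1562, 0.2039]
eef_rot: [-180.0, 0.0, 136.2]
contact_force: [-0.7, 0.6, -1.1]
gripper_width: 0.0527
gripper_force: 0.0
```

Call:
send_rows(
  steps=[
    {"dp": [0,0,0],"roll": 0,"jaw": 15},
    {"dp": [0,0,0],"roll": 0,"jaw": 10},
    {"dp": [0,0,0],"roll": 0,"jaw": 10},
    {"dp": [0,0,0],"roll": 0,"jaw": 10},
  ],
  newtons=15,
)

```text
time_s: 3.25
tcp_pos: [0.5713, -0.156, 0.2037]
eef_rot: [180.0, 0.0, 136.2]
contact_force: [-0.0, 0.1, -0.4]
gripper_width: 0.0182
gripper_force: 0.0
```

Call:
send_rows(
  steps=[
    {"dp": [0,0,0],"roll": 0,"jaw": 5},
    {"dp": [0,0,0],"roll": 0,"jaw": 5},
    {"dp": [0,0,0],"roll": 0,"jaw": 5},
    {"dp": [-0.5,0,-4],"roll": 0,"jaw": 5},
    {"dp": [-1.2,0,-8],"roll": 0,"jaw": 5},
  ],
)

```text
time_s: 3.88
tcp_pos: [0.5718, -0.1568, 0.2109]
eef_rot: [-180.0, -0.1, 136.1]
contact_force: [2.0, -1.3, -7.5]
gripper_width: 0.0147
gripper_force: 15.0
```

Call:
send_rows(
  steps=[
    {"dp": [-1.7,0,-4.8],"roll": 0,"jaw": 5},
    {"dp": [-4.1,0,-10],"roll": 0,"jaw": 5},
    {"dp": [-6.9,0,-14.5],"roll": 0,"jaw": 5},
    {"dp": [-10.5,0,-18.9],"roll": 0,"jaw": 5},
    {"dp": [-14.3,0,-22.5],"roll": 0,"jaw": 5},
  ],
)

```text
time_s: 4.5
tcp_pos: [0.5819, -0.1665, 0.2342]
eef_rot: [-180.0, -0.1, 136.2]
contact_force: [-3.2, 4.6, -2.7]
gripper_width: 0.015
gripper_force: 15.0
```

Call:
send_rows(
  steps=[
    {"dp": [-4.6,0,-3.4],"roll": 0,"jaw": 5},
    {"dp": [-9.2,0,-6.0],"roll": 0,"jaw": 5},
    {"dp": [-14.5,0,-8.2],"roll": 0,"jaw": 5},
    {"dp": [-18.8,0,-9.3],"roll": 0,"jaw": 5},
    {"dp": [-23.1,0,-10.1],"roll": 0,"jaw": 5},
  ],
)

```text
time_s: 5.12
tcp_pos: [0.599, -0.1827, 0.2456]
eef_rot: [180.0, 0.0, 136.2]
contact_force: [-5.5, 5.5, 3.7]
gripper_width: 0.0148
gripper_force: 15.0
```

```bash
python3 - <<'E'
from plant import r
from h import *
s=r.get_state(); print(s["tcp_pos"],s["contact_force"],s["moment"],s["gripper_width"]); print(togo(s,[.604,-.186,.245],136.3))
E
```

```text
[ 0.59896928 -0.18271503  0.24560783] [-5.45887689  5.5448715   3.71994916] [2.03429516 2.21584161 0.03987713] 0.014818311799885409
(array([-5.9,  1.1,  0.6]), np.float64(-0.002))
```

Call:
send_rows(
  steps=[
    {"dp": [-2.5,0,0],"roll": 0,"jaw": 5},
    {"dp": [-5,0,0],"roll": 0,"jaw": 5},
    {"dp": [-5,0,0],"roll": 0,"jaw": 5},
  ],
)

```text
time_s: 5.5
tcp_pos: [0.603, -0.1865, 0.2464]
eef_rot: [180.0, 0.1, 136.2]
contact_force: [-6.4, 4.5, 5.4]
gripper_width: 0.0149
gripper_force: 15.0
```

Call:
send_rows(
  steps=[
    {"dp": [-2,0,0],"roll": 0,"jaw": 5},
    {"dp": [-2,0,0],"roll": 0,"jaw": 5},
  ],
)

```text
time_s: 5.75
tcp_pos: [0.6045, -0.1879, 0.2464]
eef_rot: [180.0, 0.1, 136.2]
contact_force: [-5.1, 4.5, 6.4]
gripper_width: 0.015
gripper_force: 15.0
```

Call:
send_rows(
  steps=[
    {"dp": [-2,0,0],"roll": 0,"jaw": 5},
    {"dp": [-2,0,0],"roll": 0,"jaw": 5},
  ],
)

```text
time_s: 6.0
tcp_pos: [0.606, -0.1894, 0.2465]
eef_rot: [180.0, 0.1, 136.2]
contact_force: [-5.4, 4.2, 5.4]
gripper_width: 0.0148
gripper_force: 15.0
```

```bash
python3 - <<'E'
from plant import r
from h import *
a=r.capture("scene"); b=r.capture("wrist"); pickle.dump((a,b),open("c3.pkl","wb"))
A=cv2.resize(a["image"][85:185,270:370],(400,400),interpolation=cv2.INTER_CUBIC)
B=cv2.resize(b["image"][120:320,220:420],(400,400),interpolation=cv2.INTER_CUBIC)
cv2.imwrite("pics/c3.png",np.hstack([A,B]))
E
```

```text
(no output)
```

View pics/c3.png

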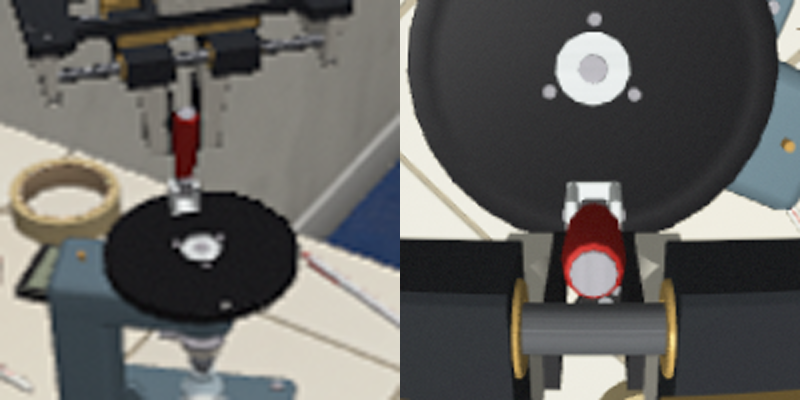

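The handle now looks nearly upright between the pads. The grip's tip is at wrist pixel (316.5,256.5) and the hub at (316.5,154). Next I'll check the lean.

```bash
python3 - <<'E'
from plant import r
from h import *
a,b=pickle.load(open("c3.pkl","rb"))
g=lambda x,y,z:onz(b,(x,y),z,True)[:2].round(4)
im=b["image"]; w=(im.min(2)>150).astype(np.uint8)[140:170,295:338]; ys,xs=np.nonzero(w); print("hub px",xs.mean()+295,ys.mean()+140,len(xs))
hub=g(xs.mean()+295,ys.mean()+140,.188); print("hub",hub,g(316.5,154.,.190))
print("screws",g(317,129.7,.187),g(294.5,165.7,.187),g(337,167,.187), "mean",(g(317,129.7,.187)+g(294.5,165.7,.187)+g(337,167,.187))/3)
for z in (.265,.268,.271): print("tip",z,g(316.5,256.5,z), np.linalg.norm(g(316.5,256.5,z)-hub))
s=r.get_state(); d=s["tcp_pos"][:2]-hub; print(s["tcp_pos"],d,np.linalg.norm(d),np.degrees(np.arctan2(d[1],d[0])),s["contact_force"],s["moment"])
E
```

```text
hub px 316.0597771023303 154.53191489361703 987
hub [ 0.5711 -0.1552] [ 0.5709 -0.1545]
screws [ 0.5597 -0.1434] [ 0.5667 -0.1709] [ 0.587 -0.151] mean [ 0.57113333 -0.1551    ]
tip 0.265 [ 0.5964 -0.179 ] 0.03473514070793436
tip 0.268 [ 0.5953 -0.1779] 0.033180265218952065
tip 0.271 [ 0.5942 -0.1768] 0.031625464423467295
[ 0.60595541 -0.18934838  0.24651206] [ 0.03485541 -0.03414838] 0.04879561176141413 -44.412957335377925 [-4.42370313  3.692636    6.97661507] [1.5657646  2.00705494 0.02996207]
```

The hub is at (0.5711, −0.1551). The tip sits 12 mm inboard of the hinge circle, so the handle is about 0.18 rad short of upright and the pads slipped along it. I'll re-grip centred on the handle and more firmly.

Call:
send_rows(
  steps=[
    {"dp": [0,0,0],"roll": 0,"jaw": 30},
    {"dp": [3,0,0],"roll": 0,"jaw": 30},
    {"dp": [7,0,0],"roll": 0,"jaw": 30},
    {"dp": [11,0,0],"roll": 0,"jaw": 30},
    {"dp": [11,0,0],"roll": 0,"jaw": 30},
  ],
)

```text
time_s: 6.72
tcp_pos: [0.5975, -0.1812, 0.2443]
eef_rot: [180.0, 0.0, 136.2]
contact_force: [-0.1, 0.9, 0.1]
gripper_width: 0.0264
gripper_force: 0.0
```

```bash
cat >> h.py <<'E'
def tip(r,z=.267):
    """radial/tangential place of grip's end disc (grey, ringed by red) seen by the wrist camera"""
    b=r.capture("wrist"); im=b["image"]; s=r.get_state()
    mr=red(im,(280,170,355,300)); ys,xs=np.nonzero(mr)
    n,_,st,ce=cv2.connectedComponentsWithStats(mr)
    print("red",xs.min(),xs.max(),ys.min(),ys.max(),len(xs))
    return b,s,(xs,ys)
E
python3 - <<'E'
from plant import r
from h import *
b,s,(xs,ys)=tip(r); hub=np.array([.5711,-.1551])
cv2.imwrite("pics/w4.png",cv2.resize(b["image"][160:300,240:400],None,fx=4,fy=4,interpolation=cv2.INTER_CUBIC))
d=s["tcp_pos"][:2]-hub; print(s["tcp_pos"],np.linalg.norm(d),np.degrees(np.arctan2(d[1],d[0])),s["contact_force"],s["gripper_width"])
R,t,K=cam(b)
def proj(p):
    q=R@np.array(p)+t; th=np.arctan2(np.hypot(q[0],q[1]),q[2]); k=th/np.hypot(q[0],q[1]); return (K@[q[0]*k,q[1]*k,1])[:2].round(1)
print("tcp px",proj(s["tcp_pos"]))
u=np.array([.728,-.686])
for phi in (1.3,1.4,1.5,1.57): print(phi,proj([*(hub+u*(.046-.066*np.cos(phi))),.201+.066*np.sin(phi)]))
E
```

```text
red 302 326 266 271 85
[ 0.59760189 -0.1812527   0.24423547] 0.03723323223904746 -44.62003729966577 [ 0.10134345 -0.62452059  0.7044966 ] 0.02647188764584837
tcp px [315.  264.3]
1.3 [316.4 268.6]
1.4 [316.5 282.2]
1.5 [316.6 294.8]
1.57 [316.7 302.9]
```

View pics/w4.png

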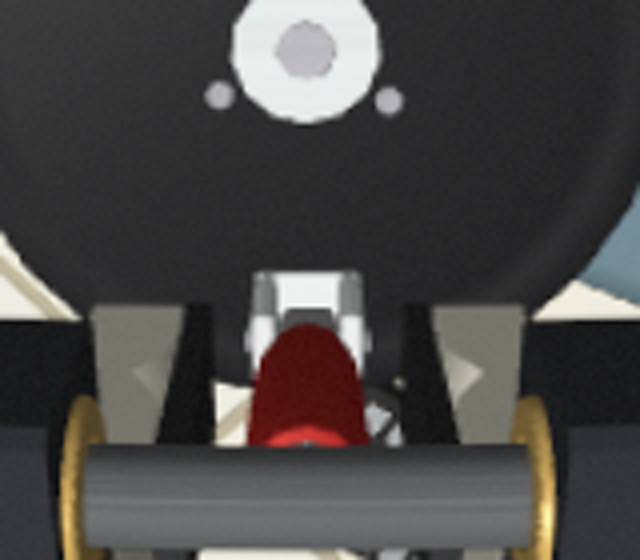

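Call:
send_rows(
  steps=[
    {"dp": [0,0.8,0],"roll": 0,"jaw": 5},
    {"dp": [0,0.8,0],"roll": 0,"jaw": 5},
    {"dp": [0,0.8,0],"roll": 0,"jaw": 5},
    {"dp": [-2,0.8,-0.5],"roll": 0,"jaw": 5},
    {"dp": [-4,0.8,-0.7],"roll": 0,"jaw": 5},
  ],
  newtons=45,
)

```text
time_s: 7.4
tcp_pos: [0.5989, -0.1821, 0.2442]
eef_rot: [-179.9, -0.3, 136.2]
contact_force: [-10.5, 10.8, 6.8]
gripper_width: 0.0147
gripper_force: 45.0
```

Call:
send_rows(
  steps=[
    {"dp": [-2,0,-0.2],"roll": 0,"jaw": 5},
    {"dp": [-4,0,-0.3],"roll": 0,"jaw": 5},
    {"dp": [-4,0,-0.3],"roll": 0,"jaw": 5},
  ],
)

```text
time_s: 7.78
tcp_pos: [0.6009, -0.1843, 0.2443]
eef_rot: [-179.9, -0.4, 136.2]
contact_force: [-10.8, 11.0, 6.7]
gripper_width: 0.0147
gripper_force: 45.0
```

Call:
send_rows(
  steps=[
    {"dp": [-1.5,0,0],"roll": 0,"jaw": 5},
    {"dp": [-1.5,0,0],"roll": 0,"jaw": 5},
  ],
)

```text
time_s: 8.02
tcp_pos: [0.602, -0.1853, 0.2443]
eef_rot: [-179.9, -0.4, 136.2]
contact_force: [-10.2, 10.4, 7.4]
gripper_width: 0.0149
gripper_force: 45.0
```

The pads can't force the lean out in this orientation, because torsional friction makes them slip. I'll turn the jaws 90° so that closing along the radius squares the handle upright.

Call:
send_rows(
  steps=[
    {"dp": [0,0,0],"roll": 0,"jaw": 100},
    {"dp": [0,0,0],"roll": 0,"jaw": 100},
    {"dp": [0,0,0],"roll": -0.05,"jaw": 100},
    {"dp": [0,0,0],"roll": -0.2,"jaw": 100},
    {"dp": [0,0,0],"roll": -0.37,"jaw": 100},
  ],
)

```text
time_s: 8.65
tcp_pos: [0.6054, -0.1877, 0.2451]
eef_rot: [-180.0, 0.0, 157.6]
contact_force: [0.6, 0.5, 0.7]
gripper_width: 0.0588
gripper_force: 0.0
```

Call:
send_rows(
  steps=[
    {"dp": [0,0,0],"roll": -0.18,"jaw": 100},
    {"dp": [0,0,0],"roll": -0.36,"jaw": 100},
    {"dp": [0,0,0],"roll": -0.54,"jaw": 100},
    {"dp": [0,0,0],"roll": -0.72,"jaw": 100},
    {"dp": [0,0,0],"roll": -0.9,"jaw": 100},
  ],
)

```text
time_s: 9.28
tcp_pos: [0.6054, -0.1877, 0.2451]
eef_rot: [-180.0, 0.0, -150.8]
contact_force: [-0.1, -0.3, 0.4]
gripper_width: 0.0876
gripper_force: 0.0
```

Call:
send_rows(
  steps=[
    {"dp": [0,0,0],"roll": -0.15,"jaw": 100},
    {"dp": [0,0,0],"roll": -0.3,"jaw": 100},
    {"dp": [0,0,0],"roll": -0.3,"jaw": 80},
    {"dp": [0,0,0],"roll": -0.3,"jaw": 50},
  ],
)

```text
time_s: 9.78
tcp_pos: [0.6052, -0.1875, 0.2451]
eef_rot: [-180.0, 0.0, -134.1]
contact_force: [-0.8, -0.2, -0.1]
gripper_width: 0.0731
gripper_force: 0.0
```

```bash
python3 - <<'E'
from plant import r
from h import *
s=r.get_state(); hub=np.array([.5711,-.1551]); u=np.array([.728,-.686])
d=s["tcp_pos"][:2]-hub; print(s["tcp_pos"],s["eef_rot"],np.linalg.norm(d),np.degrees(np.arctan2(d[1],d[0])),s["contact_force"],s["gripper_width"],s["joints"][5])
print(togo(s,[*(hub+.046*u),.245],46.7+180),togo(s,[*(hub+.046*u),.245],46.7))
E
```

```text
[ 0.60516933 -0.18754244  0.24511505] [-1.79988041e+02  4.43415240e-03 -1.34085896e+02] 0.04704499123849225 -43.598809943138995 [-0.75409528 -0.19536615 -0.05469522] 0.07310623159238282 -44.49458784254982
(array([-0.2,  1. ,  0.1]), np.float64(-0.014)) (array([-0.2,  1. ,  0.1]), np.float64(3.128))
```

Call:
send_rows(
  steps=[
    {"dp": [0,0.5,0],"roll": 0,"jaw": 30},
    {"dp": [0,0.5,0],"roll": 0,"jaw": 5},
    {"dp": [0,0.5,0],"roll": 0,"jaw": 5},
    {"dp": [0,0.5,0],"roll": 0,"jaw": 5},
    {"dp": [0,0.5,0],"roll": 0,"jaw": 5},
  ],
  newtons=45,
)

```text
time_s: 10.4
tcp_pos: [0.6046, -0.187, 0.2451]
eef_rot: [180.0, -0.0, -133.9]
contact_force: [-1.2, 1.1, 0.5]
gripper_width: 0.0232
gripper_force: 1.1
```

Call:
send_rows(
  steps=[
    {"dp": [0,0,0],"roll": 0,"jaw": 5},
    {"dp": [0,0,0],"roll": 0,"jaw": 5},
    {"dp": [0,0,0],"roll": 0,"jaw": 5},
    {"dp": [0,0,0],"roll": 0,"jaw": 5},
  ],
)

```text
time_s: 10.9
tcp_pos: [0.6047, -0.1871, 0.2452]
eef_rot: [-180.0, 0.0, -133.9]
contact_force: [-1.1, 0.2, 1.2]
gripper_width: 0.0146
gripper_force: 44.9
```

```bash
python3 - <<'E'
from plant import r
from h import *
s=r.get_state(); hub=np.array([.5711,-.1551]); u=np.array([.728,-.686])
d=s["tcp_pos"][:2]-hub; print(s["tcp_pos"],s["eef_rot"],np.linalg.norm(d),np.degrees(np.arctan2(d[1],d[0])),s["contact_force"],s["contact_force"][:2]@u,s["moment"],s["gripper_width"],s["gripper_force"])
a=r.capture("scene");b=r.capture("wrist"); pickle.dump((a,b),open("c5.pkl","wb"))
A=cv2.resize(a["image"][85:185,270:370],(400,400),interpolation=cv2.INTER_CUBIC)
B=cv2.resize(b["image"][120:320,220:420],(400,400),interpolation=cv2.INTER_CUBIC)
cv2.imwrite("pics/c5.png",np.hstack([A,B]))
E
```

```text
[ 0.60466575 -0.18706514  0.24523545] [-1.79991566e+02  3.25160544e-03 -1.33887112e+02] 0.04635115682224821 -43.60081986486948 [-1.05615686  0.21901309  1.15234078] -0.9191251774903105 [ 0.235031    0.34056526 -0.03232933] 0.014578086604239083 44.93210434913635
```

View pics/c5.png

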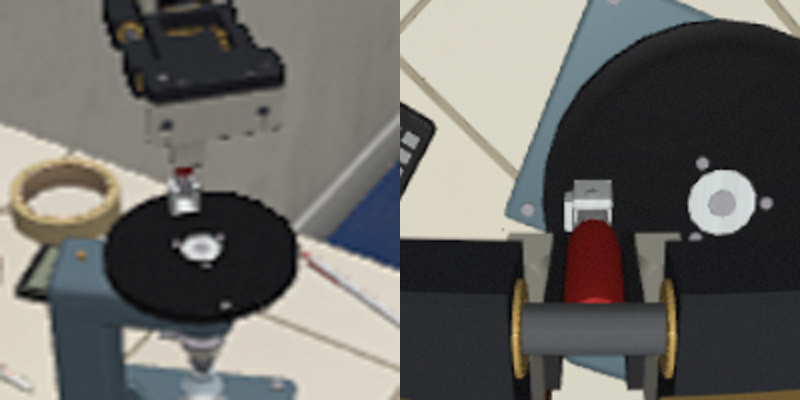

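The jaws have closed radially on the barrel at 14.6 mm and it looks upright. Now I'll push outward to feel the stop.

Call:
send_rows(
  steps=[
    {"dp": [0,-1.0,0],"roll": 0,"jaw": 5},
    {"dp": [0,-1.0,0],"roll": 0,"jaw": 5},
  ],
  newtons=60,
)

```text
time_s: 11.25
tcp_pos: [0.6049, -0.1874, 0.2452]
eef_rot: [179.9, -0.0, -133.9]
contact_force: [-3.3, 3.4, 4.1]
gripper_width: 0.0144
gripper_force: 60.0
```

Call:
send_rows(
  steps=[
    {"dp": [0,-1.0,0],"roll": 0,"jaw": 5},
    {"dp": [0,-1.0,0],"roll": 0,"jaw": 5},
  ],
)

```text
time_s: 11.5
tcp_pos: [0.6051, -0.1875, 0.2451]
eef_rot: [179.9, -0.0, -133.9]
contact_force: [-6.0, 6.3, 5.9]
gripper_width: 0.0146
gripper_force: 60.0
```

Call:
send_rows(
  steps=[
    {"dp": [0,-1.0,0],"roll": 0,"jaw": 5},
    {"dp": [0,-1.0,0],"roll": 0,"jaw": 5},
  ],
)

```text
time_s: 11.75
tcp_pos: [0.6052, -0.1877, 0.2451]
eef_rot: [179.8, -0.0, -133.9]
contact_force: [-8.6, 9.4, 8.2]
gripper_width: 0.0146
gripper_force: 60.0
```

The outward force climbs about 4 N per mm while the hand hardly moves, so the handle is upright against its stop. I'll ease the push off to a small outward bias, then wind along a circle of R≈46.8 mm around the hub.

Call:
send_rows(
  steps=[
    {"dp": [0,1.3,0],"roll": 0,"jaw": 5},
    {"dp": [0,2.5,0],"roll": 0,"jaw": 5},
    {"dp": [0,2.5,0],"roll": 0,"jaw": 5},
  ],
)

```text
time_s: 12.12
tcp_pos: [0.6049, -0.1874, 0.2452]
eef_rot: [180.0, -0.0, -133.9]
contact_force: [-2.1, 2.0, 4.8]
gripper_width: 0.0146
gripper_force: 60.0
```

```bash
cat >> h.py <<'E'
HUB=np.array([.5711,-.1551])
def show(s):
    d=s["tcp_pos"][:2]-HUB; a=np.arctan2(d[1],d[0]); e=np.array([np.cos(a),np.sin(a)]); t=np.array([np.sin(a),-np.cos(a)])
    w=(np.degrees(-a)-43.6)%360
    print("t %.2f w %.1f R %.1f  wind-resist %.1f  inward %.1f Fz %.1f z %.4f grip %.1f"%(s["time_s"],w,np.hypot(*d)*1e3,-s["contact_force"][:2]@t,-s["contact_force"][:2]@e,s["contact_force"][2],s["tcp_pos"][2],s["gripper_force"]))
def rows(psi0,incs,R=46.8):
    p=lambda q:np.array([R*np.sin(np.radians(q)),-R*np.cos(np.radians(q))])
    q=psi0
    for i in incs: q+=i; print(round(q,1),(p(q)-p(psi0)).round(1).tolist())
E
python3 - <<'E'
from plant import r
from h import *
show(r.get_state())
for k in range(4): rows(60*k,[12]*5)
E
```

```text
t 12.12 w 0.1 R 46.7  wind-resist -0.0  inward 2.9 Fz 4.8 z 0.2452 grip 60.0
12 [9.7, 1.0]
24 [19.0, 4.0]
36 [27.5, 8.9]
48 [34.8, 15.5]
60 [40.5, 23.4]
72 [4.0, 8.9]
84 [6.0, 18.5]
96 [6.0, 28.3]
108 [4.0, 37.9]
120 [0.0, 46.8]
132 [-5.8, 7.9]
144 [-13.0, 14.5]
156 [-21.5, 19.4]
168 [-30.8, 22.4]
180 [-40.5, 23.4]
192 [-9.7, -1.0]
204 [-19.0, -4.0]
216 [-27.5, -8.9]
228 [-34.8, -15.5]
240 [-40.5, -23.4]
```

Call:
send_rows(
  steps=[
    {"dp": [5,0.3,0],"roll": 0,"jaw": 5},
    {"dp": [14.5,2.3,0],"roll": 0,"jaw": 5},
    {"dp": [23.4,6.3,0],"roll": 0,"jaw": 5},
    {"dp": [31.3,12,0],"roll": 0,"jaw": 5},
    {"dp": [40.5,23.4,0],"roll": 0,"jaw": 5},
  ],
)

```text
time_s: 12.75
tcp_pos: [0.5599, -0.2006, 0.2452]
eef_rot: [-179.9, 0.0, -133.9]
contact_force: [3.2, 6.8, 3.6]
gripper_width: 0.0146
gripper_force: 60.0
```

```bash
python3 - <<'E'
from plant import r
from h import *
show(r.get_state())
E
```

```text
t 12.75 w 60.3 R 46.9  wind-resist 1.5  inward 7.4 Fz 3.6 z 0.2452 grip 60.0
```

Call:
send_rows(
  steps=[
    {"dp": [3,8.9,0],"roll": 0,"jaw": 5},
    {"dp": [5,18.5,0],"roll": 0,"jaw": 5},
    {"dp": [5,28.3,0],"roll": 0,"jaw": 5},
    {"dp": [3,37.9,0],"roll": 0,"jaw": 5},
    {"dp": [-1,46.8,0],"roll": 0,"jaw": 5},
  ],
)

```text
time_s: 13.38
tcp_pos: [0.5267, -0.1667, 0.2452]
eef_rot: [-180.0, -0.0, -133.9]
contact_force: [1.5, -1.2, 1.3]
gripper_width: 0.0145
gripper_force: 59.9
```

```bash
python3 - <<'E'
from plant import r
from h import *
show(r.get_state())
E
```

```text
t 13.38 w 121.8 R 45.9  wind-resist 1.5  inward 1.1 Fz 1.3 z 0.2452 grip 59.9
```

Call:
send_rows(
  steps=[
    {"dp": [-5.8,7.9,0],"roll": 0,"jaw": 5},
    {"dp": [-13,14.5,0],"roll": 0,"jaw": 5},
    {"dp": [-21.5,19.4,0],"roll": 0,"jaw": 5},
    {"dp": [-30.8,22.4,0],"roll": 0,"jaw": 5},
    {"dp": [-40.5,23.4,0],"roll": 0,"jaw": 5},
  ],
)

```text
time_s: 14.0
tcp_pos: [0.5391, -0.1222, 0.2452]
eef_rot: [-179.9, -0.1, -133.9]
contact_force: [4.6, -11.6, -2.4]
gripper_width: 0.0143
gripper_force: 59.9
```

```bash
python3 - <<'E'
from plant import r
from h import *
show(r.get_state())
E
```

```text
t 14.00 w 182.2 R 45.9  wind-resist 4.8  inward 11.5 Fz -2.4 z 0.2452 grip 59.9
```

Call:
send_rows(
  steps=[
    {"dp": [-3.2,-1.9,0],"roll": 0,"jaw": 5},
    {"dp": [-6.4,-2.3,0],"roll": 0,"jaw": 5},
    {"dp": [-9.6,-2.9,0],"roll": 0,"jaw": 5},
    {"dp": [-12.7,-3.6,0],"roll": 0,"jaw": 5},
  ],
)

```text
time_s: 14.5
tcp_pos: [0.5494, -0.1151, 0.2451]
eef_rot: [180.0, -0.0, -133.9]
contact_force: [-3.0, -2.9, 4.6]
gripper_width: 0.0147
gripper_force: 60.0
```

```bash
cat >> h.py <<'E'
def rows2(psi0,incs,R=46.,c=(-1.,-1.)):
    p=lambda q:np.array([R*np.sin(np.radians(q))+c[0],-R*np.cos(np.radians(q))+c[1]])
    q=psi0
    for i in incs: q+=i; print(round(q,1),(p(q)-p(psi0)).round(1).tolist())
E
python3 - <<'E'
from plant import r
from h import *
show(r.get_state())
rows2(196,[6]*5)
E
```

```text
t 14.50 w 198.0 R 45.5  wind-resist 4.0  inward 1.1 Fz 4.6 z 0.2451 grip 60.0
202 [-4.6, -1.6]
208 [-8.9, -3.6]
214 [-13.0, -6.1]
220 [-16.9, -9.0]
226 [-20.4, -12.3]
```

Call:
send_rows(
  steps=[
    {"dp": [-3.1,-1,0],"roll": 0,"jaw": 5},
    {"dp": [-6,-2.2,0],"roll": 0,"jaw": 5},
    {"dp": [-8.9,-3.6,0],"roll": 0,"jaw": 5},
  ],
)

```text
time_s: 14.88
tcp_pos: [0.5585, -0.1113, 0.2451]
eef_rot: [-180.0, -0.0, -133.9]
contact_force: [-1.7, -4.7, 5.0]
gripper_width: 0.0143
gripper_force: 60.0
```

```bash
python3 - <<'E'
from plant import r
from h import *
show(r.get_state())
for k in range(7): rows2(208+12*k,[4]*3)
E
```

```text
t 14.88 w 210.4 R 45.6  wind-resist 2.9  inward 4.0 Fz 5.0 z 0.2451 grip 60.0
212 [-2.8, -1.6]
216 [-5.4, -3.4]
220 [-8.0, -5.4]
224 [-2.4, -2.1]
228 [-4.6, -4.5]
232 [-6.7, -6.9]
236 [-1.9, -2.6]
240 [-3.6, -5.3]
244 [-5.1, -8.2]
248 [-1.3, -2.9]
252 [-2.4, -6.0]
256 [-3.3, -9.0]
260 [-0.7, -3.1]
264 [-1.1, -6.3]
268 [-1.3, -9.5]
272 [0.0, -3.2]
276 [0.2, -6.4]
280 [0.7, -9.6]
284 [0.7, -3.1]
288 [1.6, -6.2]
292 [2.7, -9.2]
```

Call:
send_rows(
  steps=[
    {"dp": [-2.8,-1.6,0],"roll": 0,"jaw": 5},
    {"dp": [-5.4,-3.4,0],"roll": 0,"jaw": 5},
    {"dp": [-8,-5.4,0],"roll": 0,"jaw": 5},
  ],
)

```text
time_s: 15.25
tcp_pos: [0.5678, -0.1095, 0.2451]
eef_rot: [180.0, -0.0, -133.9]
contact_force: [-3.0, -5.6, 4.6]
gripper_width: 0.0146
gripper_force: 60.0
```

```bash
python3 - <<'E'
from plant import r
from h import *
show(r.get_state())
E
```

```text
t 15.25 w 222.2 R 45.7  wind-resist 3.4  inward 5.4 Fz 4.6 z 0.2451 grip 60.0
```

Call:
send_rows(
  steps=[
    {"dp": [-2.3,-2.2,0],"roll": 0,"jaw": 5},
    {"dp": [-4.4,-4.6,0],"roll": 0,"jaw": 5},
    {"dp": [-6.4,-7.1,0],"roll": 0,"jaw": 5},
  ],
)

```text
time_s: 15.62
tcp_pos: [0.5771, -0.1098, 0.2451]
eef_rot: [180.0, -0.1, -133.9]
contact_force: [-3.5, -4.0, 5.3]
gripper_width: 0.0144
gripper_force: 60.0
```

```bash
python3 - <<'E'
from plant import r
from h import *
show(r.get_state())
E
```

```text
t 15.62 w 234.0 R 45.7  wind-resist 2.9  inward 4.4 Fz 5.3 z 0.2451 grip 60.0
```

Call:
send_rows(
  steps=[
    {"dp": [-1.9,-2.6,0],"roll": 0,"jaw": 5},
    {"dp": [-3.6,-5.3,0],"roll": 0,"jaw": 5},
    {"dp": [-5.1,-8.2,0],"roll": 0,"jaw": 5},
  ],
)

```text
time_s: 16.0
tcp_pos: [0.5863, -0.1118, 0.2451]
eef_rot: [180.0, -0.1, -133.9]
contact_force: [-5.5, -3.2, 6.9]
gripper_width: 0.0145
gripper_force: 60.0
```

```bash
python3 - <<'E'
from plant import r
from h import *
show(r.get_state())
E
```

```text
t 16.00 w 245.7 R 45.8  wind-resist 4.1  inward 4.8 Fz 6.9 z 0.2451 grip 60.0
```

Call:
send_rows(
  steps=[
    {"dp": [-1.3,-2.9,0],"roll": 0,"jaw": 5},
    {"dp": [-2.4,-6,0],"roll": 0,"jaw": 5},
    {"dp": [-3.3,-9,0],"roll": 0,"jaw": 5},
  ],
)

```text
time_s: 16.38
tcp_pos: [0.5948, -0.1157, 0.2451]
eef_rot: [179.9, -0.1, -133.9]
contact_force: [-6.7, -2.7, 7.0]
gripper_width: 0.0144
gripper_force: 60.0
```

```bash
python3 - <<'E'
from plant import r
from h import *
show(r.get_state())
E
```

```text
t 16.38 w 257.4 R 46.0  wind-resist 4.3  inward 5.7 Fz 7.0 z 0.2451 grip 60.0
```

Call:
send_rows(
  steps=[
    {"dp": [-0.3,-2.4,0],"roll": 0,"jaw": 5},
    {"dp": [-0.6,-4.7,0],"roll": 0,"jaw": 5},
    {"dp": [-0.9,-7.1,0],"roll": 0,"jaw": 5},
  ],
)

```text
time_s: 16.75
tcp_pos: [0.6, -0.1192, 0.2451]
eef_rot: [179.8, -0.1, -133.9]
contact_force: [-9.4, 0.9, 10.1]
gripper_width: 0.0143
gripper_force: 60.0
```

```bash
python3 - <<'E'
from plant import r
from h import *
show(r.get_state())
E
```

```text
t 16.75 w 265.2 R 46.0  wind-resist 7.9  inward 5.2 Fz 10.1 z 0.2451 grip 60.0
```

Call:
send_rows(
  steps=[
    {"dp": [0,-0.4,0],"roll": 0,"jaw": 5},
  ],
)

```text
time_s: 16.88
tcp_pos: [0.6002, -0.1194, 0.2451]
eef_rot: [179.8, -0.1, -133.9]
contact_force: [-9.7, 1.2, 10.0]
gripper_width: 0.0143
gripper_force: 60.0
```

```bash
python3 - <<'E'
from plant import r
from h import *
show(r.get_state())
rows2(265,[-8]*5);rows2(225,[-8]*5)
E
```

```text
t 16.88 w 265.6 R 46.0  wind-resist 8.3  inward 5.2 Fz 10.0 z 0.2451 grip 60.0
257 [1.0, 6.3]
249 [2.9, 12.5]
241 [5.6, 18.3]
233 [9.1, 23.7]
225 [13.3, 28.5]
217 [4.8, 4.2]
209 [10.2, 7.7]
201 [16.0, 10.4]
193 [22.2, 12.3]
185 [28.5, 13.3]
```

The winding force is 8.3 N and climbing steeply, so the stopper is home. Now I'll wind back.

Call:
send_rows(
  steps=[
    {"dp": [0.6,6.5,0],"roll": 0,"jaw": 5},
    {"dp": [2.6,12.9,0],"roll": 0,"jaw": 5},
    {"dp": [5.3,18.7,0],"roll": 0,"jaw": 5},
    {"dp": [8.8,24.1,0],"roll": 0,"jaw": 5},
    {"dp": [13,28.9,0],"roll": 0,"jaw": 5},
  ],
)

```text
time_s: 17.5
tcp_pos: [0.5727, -0.1095, 0.2452]
eef_rot: [-179.9, 0.1, -133.9]
contact_force: [1.1, -5.8, 1.8]
gripper_width: 0.0147
gripper_force: 59.9
```

```bash
python3 - <<'E'
from plant import r
from h import *
show(r.get_state())
E
```

```text
t 17.50 w 228.4 R 45.7  wind-resist -1.3  inward 5.8 Fz 1.8 z 0.2452 grip 59.9
```

Call:
send_rows(
  steps=[
    {"dp": [4.8,4.0,0],"roll": 0,"jaw": 5},
    {"dp": [10.2,7.4,0],"roll": 0,"jaw": 5},
    {"dp": [16,10,0],"roll": 0,"jaw": 5},
    {"dp": [22.2,11.8,0],"roll": 0,"jaw": 5},
    {"dp": [22.2,11.8,0],"roll": 0,"jaw": 5},
  ],
)

```text
time_s: 18.12
tcp_pos: [0.5469, -0.1169, 0.2451]
eef_rot: [179.9, -0.0, -133.9]
contact_force: [-2.8, 4.8, 6.3]
gripper_width: 0.0146
gripper_force: 60.0
```

```bash
python3 - <<'E'
from plant import r
from h import *
s=r.get_state(); show(s); print(s["joints"])
E
```

```text
t 18.12 w 194.1 R 45.2  wind-resist -0.2  inward -5.5 Fz 6.3 z 0.2451 grip 60.0
[ 7.96170025e+00  9.55098167e+00 -1.36620465e+01 -4.98121845e-02
 -6.68399630e+01 -5.18398730e+01]
```

The hand is pulling the handle inward by about 5 N, so I'll seat it back against the stop before letting go.

Call:
send_rows(
  steps=[
    {"dp": [-0.4,1.5,0],"roll": 0,"jaw": 5},
    {"dp": [-0.7,3,0],"roll": 0,"jaw": 5},
    {"dp": [-0.7,3,0],"roll": 0,"jaw": 5},
  ],
)

```text
time_s: 18.5
tcp_pos: [0.5469, -0.1161, 0.2452]
eef_rot: [-179.9, -0.1, -133.9]
contact_force: [5.4, -8.9, -0.6]
gripper_width: 0.0146
gripper_force: 59.9
```

```bash
python3 - <<'E'
from plant import r
from h import *
s=r.get_state(); show(s)
E
```

```text
t 18.50 w 194.6 R 45.9  wind-resist 0.1  inward 10.4 Fz -0.6 z 0.2452 grip 59.9
```

Call:
send_rows(
  steps=[
    {"dp": [0.4,-1.8,0],"roll": 0,"jaw": 5},
    {"dp": [0.4,-1.8,0],"roll": 0,"jaw": 60},
    {"dp": [0.4,-1.8,0],"roll": 0,"jaw": 60},
    {"dp": [0.4,-1.8,0],"roll": 0,"jaw": 60},
    {"dp": [0.4,-1.8,0],"roll": 0,"jaw": 60},
  ],
)

```text
time_s: 19.12
tcp_pos: [0.5472, -0.1159, 0.2449]
eef_rot: [180.0, -0.0, -133.9]
contact_force: [0.4, -0.1, -0.4]
gripper_width: 0.0483
gripper_force: 0.0
```

Call:
send_rows(
  steps=[
    {"dp": [0,0,-25],"roll": 0,"jaw": 60},
    {"dp": [0,0,-65],"roll": 0,"jaw": 60},
    {"dp": [0,0,-105],"roll": 0,"jaw": 60},
    {"dp": [0,0,-120],"roll": 0,"jaw": 60},
    {"dp": [0,0,-120],"roll": 0,"jaw": 60},
  ],
)

```text
time_s: 19.75
tcp_pos: [0.5475, -0.1159, 0.3656]
eef_rot: [-180.0, 0.1, -133.9]
contact_force: [-0.1, 0.5, -0.9]
gripper_width: 0.0525
gripper_force: 0.0
```

```bash
python3 - <<'E'
from plant import r
from h import *
a=r.capture("scene");b=r.capture("wrist"); s=r.get_state(); print(s["tcp_pos"],s["contact_force"],s["gripper_width"]); pickle.dump((a,b),open("c6.pkl","wb"))
A=cv2.resize(a["image"][105:225,260:380],(400,400),interpolation=cv2.INTER_CUBIC)
B=cv2.resize(b["image"][60:300,200:440],(400,400),interpolation=cv2.INTER_CUBIC)
cv2.imwrite("pics/c6.png",np.hstack([A,B]))
E
```

```text
[ 0.54674216 -0.11580069  0.36365278] [-0.3680925  -0.45578227  0.13216184] 0.052230351181421
```

View pics/c6.png

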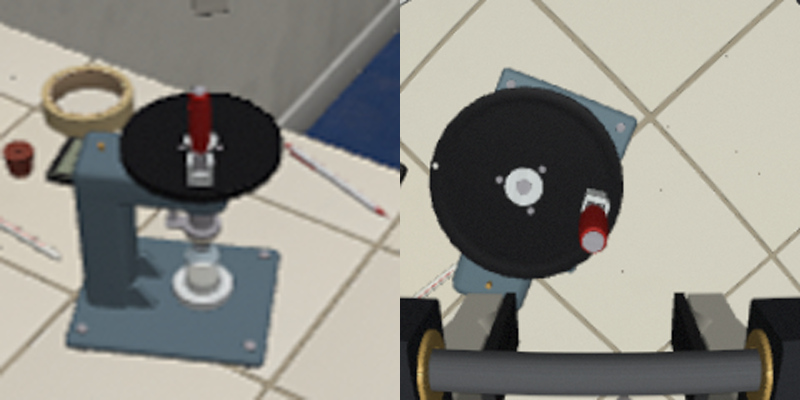

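The handle stands upright, the jaws are clear, and the vial is in its nest with the pad above it. I'll do a numeric check of the lean, then hand in.

```bash
python3 - <<'E'
from h import *
a,b=pickle.load(open("c6.pkl","rb")); im=b["image"]
hub=onz(b,(273.8,172.2),.188,True)[:2]; print(hub)
for z in (.265,.268): t=onz(b,(316.4,204),z,True)[:2]; print(t,np.linalg.norm(t-hub),np.degrees(np.arctan2(*(t-hub)[::-1])))
E
```

```text
[ 0.57090333 -0.15498863]
[ 0.54608712 -0.11558291] 0.046568821367073625 122.20114175024439
[ 0.54543666 -0.11625885] 0.04635241686097703 123.32681682782744
```

The tip is 46.4 mm from the axis, so the handle is upright.

```bash
python3 -c "
from plant import r
print(r.close_job())"
```

```text
the job is handed in; nothing more can be done
None
```

The job is handed in. I folded the crank handle upright against its stop and wound the stopper home at about 8.3 N at the handle. I then wound back about 70° (roughly 4 mm of pad clearance, judged by feel and wheel turn) and let go, with the vial still standing in its nest.

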